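Seat the proud vial and press start

ROBOT

A 6-joint arm with a two-finger parallel gripper is mounted at the origin on the work surface. World frame = base frame: x ahead of the robot, y to its left, z up, the work surface at z = 0. Lengths are in mm, angles in rad, forces in N, time in s.
With the tool pointing down it reaches from about 275 to 825 mm from the base axis. Payload 4.9 kg.
Tool frame: the origin (TCP) lies at the very end of the fingers, on their centre line; the grasp point (between the pads) lies 19 mm behind it; z points along the fingers, y is the line along which they close (so a half turn about z gives the same grasp; the last joint's range is limited). The gripper opens to 85 mm and grips with 20 to 120 N. Pads are 22 mm wide; open, the fingers measure 114 mm over their backs; the gripper's body (76 mm by 85 mm) begins 54 mm behind the grasp point. The pads swing forward as they close: fully open they stand 13 mm farther back than shut.
Start: joints at [-1.307, 0.326, -0.193, 1.052, 0, 1.437], TCP at [213.078, -507.066, 231.281] pointing down, gripper open.
Joint ranges: [-2.65, 2.65], [-0.97, 1.79], [-1.3, 1.35], [-1.93, 2.1], [-1.47, 1.37], [-3.14, 3.14]. Speed limits (rad/s): [2.57, 2.57, 3.14, 3.14, 3.14, 3.14].

INTERFACE

Orientations are given as [roll, pitch, yaw] about the fixed x, y, z axes, in that order (R = Rz(yaw) Ry(pitch) Rx(roll)).
In Python, from bench import bot, solve_ik, imaging gives the robot as it stands. Calls block until the motion is done:
- bot.move_ptp(position, orientation): joint-space move of the TCP to a pose.
- bot.movel(position, rot=None, max_speed=150, threshold=None): straight line of the TCP; rot=None keeps the orientation; max_speed is the mean speed in mm/s. With threshold (N) it stops when the force on the tool has changed by that much, and returns True; else False.
- bot.move_j(angles): joint-space move.
- bot.grip(opening, effort=None): opening from 0.0 (shut) to 1.0 (fully open); effort is the grip in N (None keeps the last); returns when the fingers have stopped.
- bot.dwell(seconds).
- solve_ik(position, orientation): joint angles nearest the present ones, or None.
- bot.get_state(): the state.
- imaging.capture(name): name is "side" or "top" or "wrist"; returns the picture (480x640x3 uint8, blue, green, red); there is no depth.
- imaging.camera_model(name): a dict with "K" (3x3 intrinsics, pixels), "position" and "rotation" of the camera in the world. Camera axes: x right, y up, looking along -z (the intrinsics and any distortion apply to the point x, -y, -z); pixel columns grow to the right and rows downward; lengths in mm; the calibration is good to about 2 mm. The wrist camera is an equidistant fisheye: a pixel r from the principal point sees the ray r / f radians off the axis. A picture is of the moment at which its call begins: read the wrist's pose just before it. camera_model takes no time and is no camera call; for the wrist camera it gives the pose at the moment of the call.
A pose or a line that the arm cannot do raises bot.IKError and nothing moves.
- bot.sign_off(): hands the job in, once; it reports no verdict.
The state is a dict: "t": time; "qpos": joint angles; "joint_velocities": joint speeds; "effort": joint torques, N m; "tcp_pos": TCP position; "orientation": TCP orientation; "contact_force": force on the tool from outside, world axes, zero at the start; "wrist_torque": the same for the moment, N m; "opening": opening from 0.0 (shut) to 1.0 (fully open).
Only numpy, scipy, OpenCV 4.12 (cv2) and the standard library are available. Lean on these libraries where they do the work, as an engineer would, in place of code of your own. Each camera call takes 0.05 s, during which the arm holds its last target. There are 200 camera calls.

TASK

Get the autosampler ready and start it: one vial in the tray stands higher than the rest, so push it gently down by its cap until it is fully home, level with the others. Then gently press the large round start key on the control pad fully down, let it come up again and draw the hand clear. Lift nothing, touch none of the other vials, press no other key, press start only once the vial is home, and leave everything else where it stands.

Things in the scene. Friction and masses are not known exactly. Their poses are not given: they have to be found in the camera images.
- tray: Vial tray of the autosampler, fixed to the bench: white base 150 x 250 x 30 mm (x, y, z) with an aluminium block 126 x 178 mm on it, block top 75 mm above the bench. Origin: centre of the base's underside on the bench; z up; the block is shifted 26 mm towards the tray's -y, leaving a free strip of deck at +y. Six wells, 2 (along x) by 3 (along y), 58 mm apart, each holding a vial with a 21 mm round crimp cap
- vial_p_cap (a point): Centre of the top of the cap of the one vial that stands proud, in any of the six wells. Its cap top starts 14 to 20 mm higher than the others'; fully home it is level with them, 20 mm above the block (95 mm above the bench). A fingertip pressing down on the cap slides it against a steady friction of about 2.5 N until it meets a hard stop, where it stays. Neighbouring caps are 58 mm away, so use closed fingers
- vial_p (a joint): How far the proud vial is pushed in: 0.030 m is fully home on the hard stop (cap level with the others), smaller values stand proud by 0.030 minus the value
- vial_a_cap (a point): Centre of the top of the cap (21 mm across) of another vial, already home in its well, 95 mm above the bench; not to be touched
- vial_b_cap (a point): Centre of the top of the cap (21 mm across) of another vial, already home in its well, 95 mm above the bench; not to be touched
- vial_c_cap (a point): Centre of the top of the cap (21 mm across) of another vial, already home in its well, 95 mm above the bench; not to be touched
- vial_d_cap (a point): Centre of the top of the cap (21 mm across) of another vial, already home in its well, 95 mm above the bench; not to be touched
- vial_e_cap (a point): Centre of the top of the cap (21 mm across) of another vial, already home in its well, 95 mm above the bench; not to be touched
- keypad: Blue control pad of the chromatograph, fixed to the bench: 100 x 225 x 35 mm (x, y, z), origin at the centre of its underside, z up. Four light grey keys in one row along its y, 52 mm apart, in any order; key tops 45 mm above the bench
- key_start_top (a point): Centre of the top of the start key: the large round key, 34 mm across. Spring key, 6 mm of travel straight down, about 1.5 N to start it and 5 N when fully down; it comes back up when let go
- key_square_top (a point): Centre of the top of the square key, 22 mm; not to be pressed
- key_bar_top (a point): Centre of the top of the narrow bar key, 38 x 13 mm, long way along the pad's x; not to be pressed
- key_dot_top (a point): Centre of the top of the small round key, 15 mm across; not to be pressed
- key_start (a joint): Travel of the start key, m: 0 up, 0.006 fully down
- key_square (a joint): Travel of that other key, m: 0 up, 0.006 fully down
- key_bar (a joint): Travel of that other key, m: 0 up, 0.006 fully down
- key_dot (a joint): Travel of that other key, m: 0 up, 0.006 fully down
- spare_a: Spare loose vial, 22 mm across, 49 mm tall, standing on the tray's free deck strip (30 mm above the bench), its top 79 mm above the bench; loose, to be left alone. Origin at its underside centre
- spare_b: Second spare loose vial, same as spare_a, on the same strip; loose, to be left alone. Origin at its underside centre
- flask: Conical glass flask, 82 mm wide, 104 mm tall, at the back; loose, to be left alone. Origin at its underside centre
- beaker: Glass beaker, 66 mm across, 85 mm tall, at the back; loose, to be left alone. Origin at its underside centre
- reagent: Amber jar, 60 mm across, 110 mm tall, at the back; loose, to be left alone. Origin at its underside centre
- wrench: Small steel wrench, 150 mm, lying beyond the tray on its left (+y) side; loose, to be left alone. Origin at a point on the tool
- driver: Screwdriver, 170 mm, lying flat between tray and control pad; loose, to be left alone. Origin at a point on the tool

How it is judged:
By the outcome, as a careful person would: the job done as asked, in the order asked, and still so for the second after the job is handed in, with the robot touching nothing.
It also fails if it takes over 40 s, if anything falls off the work surface, if the arm or the gripper's body presses on something with over 40 N, if the wrist force passes 120 N, or if a joint passes its speed limit or range.

## Working session

There is one attempt and no reset: what is moved stays moved. The work goes in short steps, each a Python script; the robot and the scene stay as the last script left them, time stands still between calls to the robot, and variables do not carry over. Pictures are saved under pics/ and viewed, on a budget of 10 in all, crops included, one or two more only if the job needs it, and the job is handed in when it is done.

```bash
mkdir -p pics; ls; python3 - <<'E'
from bench import bot, solve_ik, imaging
import cv2
for n in ("top","side"):
    cv2.imwrite(f"pics/{n}0.png", imaging.capture(n)); m=imaging.camera_model(n); print(n,m)
print(bot.get_state()["t"],bot.get_state()["orientation"])
E
```

```text
pics
top {'K': array([[596.20655914,   0.        , 322.58949678],
       [  0.        , 596.20655914, 235.74140306],
       [  0.        ,   0.        ,   1.        ]]), 'position': array([ 441.46524629,   45.71363838, 1438.45040585]), 'rotation': array([ 0.13498605, -0.00244184, -1.54491645])}
side {'K': array([[522.05997969,   0.        , 323.44958291],
       [  0.        , 522.05997969, 239.40004893],
       [  0.        ,   0.        ,   1.        ]]), 'position': array([-132.0418875 ,  702.77899067,  720.00018219]), 'rotation': array([ 1.02101826, -0.00966202, -2.30680434])}
0.1 [-3.14004819e+00 -1.90388641e-04  3.97797902e-01]
```

View pics/top0.png

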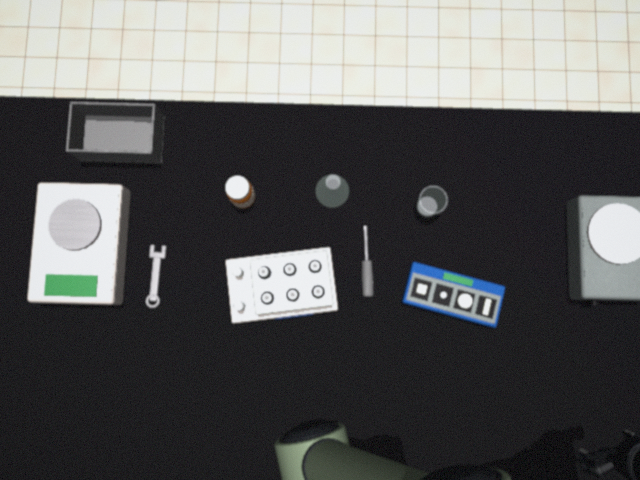

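View pics/side0.png

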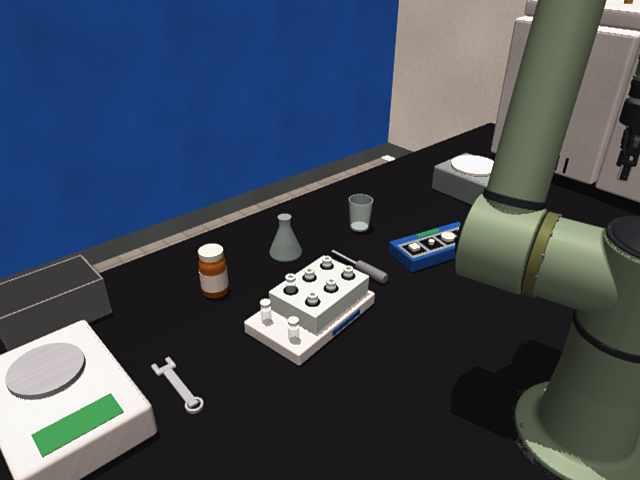

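The top view shows six caps at about (264,272), (290,269), (315,266), (267,298), (292,295) and (318,292). The start key is at (465,301), with the small dot key at (443,295) and the bar key at (487,307). In the side view the proud cap isn't clear yet, so I'll project and enlarge.

```bash
cat > h.py <<'E'
from bench import bot, solve_ik, imaging
import cv2, numpy as np
from scipy.spatial.transform import Rotation as Ro
def cam(n):
    m=imaging.camera_model(n); r=np.asarray(m["rotation"])
    R=r if r.shape==(3,3) else Ro.from_euler("xyz",r).as_matrix()
    return m["K"],np.array(m["position"]),R
def ray(c,px,fish=False):
    K,p,R=c; a=np.array([(px[0]-K[0,2])/K[0,0],(px[1]-K[1,2])/K[1,1]])
    if fish:
        t=np.linalg.norm(a); s=np.sinc(t/np.pi); v=np.array([a[0]*s,-a[1]*s,-np.cos(t)])
    else: v=np.array([a[0],-a[1],-1])
    return p,R@v
def onz(c,px,z,fish=False):
    p,d=ray(c,px,fish); return p+d*(z-p[2])/d[2]
def proj(c,P,fish=False):
    K,p,R=c; v=R.T@(np.asarray(P,float)-p); v=v*[1,-1,-1]
    if fish:
        r=np.hypot(v[0],v[1]); a=v[:2]/r*np.arctan2(r,v[2])
    else: a=v[:2]/v[2]
    return a*[K[0,0],K[1,1]]+K[:2,2]
E
python3 - <<'E'
from h import *
T,S=cam("top"),cam("side")
caps=[(264,272),(290,269),(315,266),(267,298),(292,295),(318,292)]
side=cv2.imread("pics/side0.png"); top=cv2.imread("pics/top0.png")
x0,y0=235,240; f=4
a=cv2.resize(side[240:370,235:395],None,fx=f,fy=f,interpolation=cv2.INTER_CUBIC)
for c in caps:
    P=onz(T,c,95); q=proj(S,P); print(c,P.round(),q.round(1))
    cv2.drawMarker(a,tuple(int(v) for v in (q-[x0,y0]+.5)*f),(0,0,255),0,10)
for n,px in dict(start=(465,301),dot=(443,295),bar=(487,307),sq=(421,289)).items(): print(n,onz(T,px,45).round())
cv2.imwrite("pics/side1.png",a)
E
```

```text
(264, 272) [538. 177.  95.] [290.5 283.4]
(290, 269) [546. 119.  95.] [309.8 270.6]
(315, 266) [555.  63.  95.] [327.  259.1]
(267, 298) [480. 168.  95.] [312.9 294.8]
(292, 295) [488. 112.  95.] [331.  281.8]
(318, 292) [496.  54.  95.] [348.7 269.2]
start [ 486. -288.   45.]
dot [ 499. -237.   45.]
bar [ 474. -339.   45.]
sq [ 511. -185.   45.]
```

View pics/side1.png

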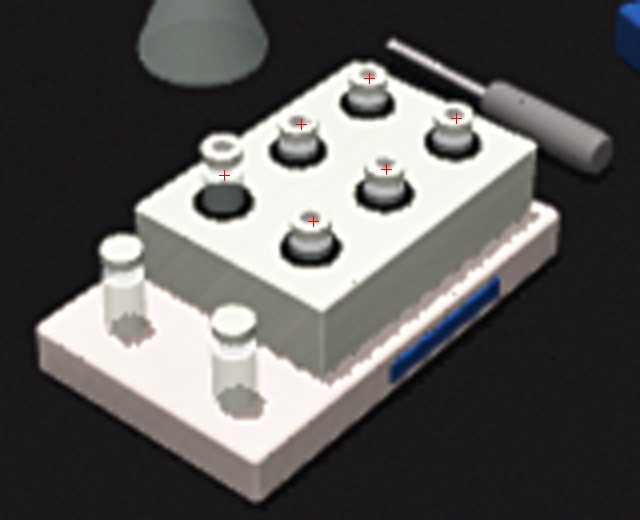

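The proud vial is the far +x/+y one: its cap in the side crop is at (222,148), well above its level marker at (224,175). The other five match their markers. Next I'll close the fingers, move above it and look with the wrist camera.

```bash
python3 - <<'E'
from h import *
bot.grip(0.0)
bot.move_ptp([537,175.5,200],[np.pi,0,0.14])
bot.dwell(.3)
s=bot.get_state(); c=cam("wrist"); im=imaging.capture("wrist"); print(s["t"],s["tcp_pos"],s["orientation"],s["opening"],s["contact_force"],c)
cv2.imwrite("pics/w0r.png",im)
for P,k in [((537,175.5,112),(0,0,255)),((546,119,95),(0,255,0)),((480,168,95),(0,255,0)),(s["tcp_pos"],(255,0,0))]:
    q=proj(c,P,True); print(P,q.round(1)); cv2.drawMarker(im,tuple(int(round(v)) for v in q),k,0,10)
cv2.imwrite("pics/w0.png",im)
cv2.imwrite("pics/side2r.png",imaging.capture("side"))
E
```

```text
4.925 [537.04122573 175.37011214 199.98458055] [-3.14158848e+00  6.80971908e-06  1.39731778e-01] 0.00035881619062473017 [ 0.65105488 -0.9326477  -0.0583098 ] (array([[371.64829954,   0.        , 318.86856384],
       [  0.        , 371.64829954, 238.59099947],
       [  0.        ,   0.        ,   1.        ]]), array([620.17439881, 185.95195398, 341.4552961 ]), array([[ 1.39265360e-01,  9.36921691e-01,  3.20597731e-01],
       [-9.90255085e-01,  1.31817057e-01,  4.49347265e-02],
       [-1.59929342e-04, -3.23731384e-01,  9.46149018e-01]]))
(537, 175.5, 112) [317.  246.2]
(546, 119, 95) [397.7 236.5]
(480, 168, 95) [316.6 309.5]
[537.04122573 175.37011214 199.98458055] [316.4 314.8]
```

View pics/w0.png

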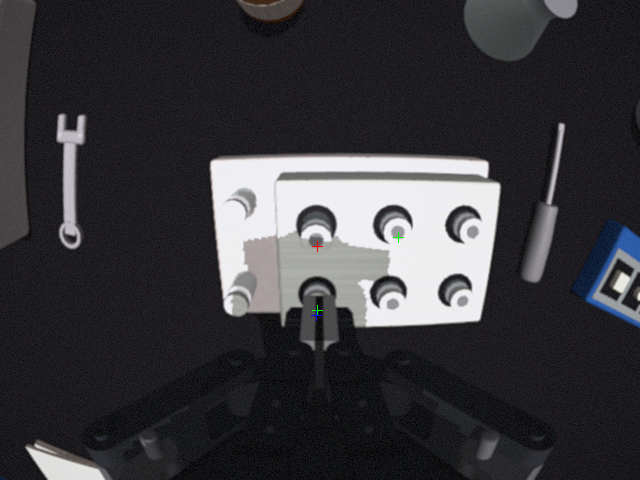

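The wrist view shows the proud cap's top at about (316,240), 6 px from my prediction, and its neighbours at (398,232), (473,231), (393,303) and (460,300). I'll compare these against the grid.

```bash
python3 - <<'E'
from h import *
c=(np.array([[371.648,0,318.869],[0,371.648,238.591],[0,0,1]]),np.array([620.174,185.952,341.455]),np.array([[ 1.39265360e-01,  9.36921691e-01,  3.20597731e-01],[-9.90255085e-01,  1.31817057e-01,  4.49347265e-02],[-1.59929342e-04, -3.23731384e-01,  9.46149018e-01]]))
im=cv2.imread("pics/w0r.png"); g=cv2.cvtColor(im,cv2.COLOR_BGR2GRAY)
cv2.imwrite("pics/w0c.png",cv2.resize(g[200:320,280:490],None,fx=3.8,fy=3.8,interpolation=cv2.INTER_CUBIC))
for px in [(398,232),(473,231),(393,303),(460,300)]: print(px,onz(c,px,95,True).round(1))
for z in (109,112,115): print(z,onz(c,(316,240),z,True).round(1))
E
```

```text
(398, 232) [549.3 119.5  95. ]
(473, 231) [558.4  62.3  95. ]
(393, 303) [493.1 110.9  95. ]
(460, 300) [501.4  56.5  95. ]
109 [540.2 176.7 109. ]
112 [541.2 176.8 112. ]
115 [542.2 176.9 115. ]
```

View pics/w0c.png

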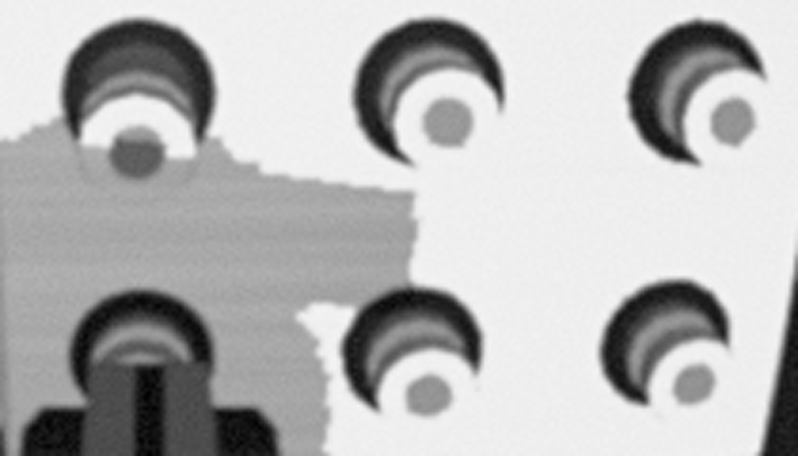

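The septum centres confirm this. The grid puts the proud cap at about (540,177) from the wrist camera and (537,175.5) from the top camera, so I'll press at (539,176).

```bash
python3 - <<'E'
from h import *
p=lambda m:print(m,round(bot.get_state()["t"],2),bot.get_state()["tcp_pos"].round(2) if hasattr(bot.get_state()["tcp_pos"],'round') else bot.get_state()["tcp_pos"],np.round(bot.get_state()["contact_force"],2))
x,y=539,176
bot.movel([x,y,121],max_speed=100); p("above")
r=bot.movel([x,y,104],max_speed=15,threshold=8); p(("mid",r))
if not r:
    r=bot.movel([x,y,92.5],max_speed=10,threshold=7); p(("end",r))
cv2.imwrite("pics/side3r.png",imaging.capture("side"))
E
```

```text
above 5.97 [539.47 176.11 121.55] [ 1.19 -0.49  0.11]
('mid', False) 7.25 [538.97 175.99 103.94] [-0.54 -0.7   0.32]
('end', True) 8.12 [538.98 175.98  94.98] [-0.24  0.64  5.07]
```

Contact stopped the move at z = 94.98 mm with a force rise, which matches the hard stop. I'll retract, check, and go above the start key.

```bash
python3 - <<'E'
from h import *
bot.movel([539,176,190],max_speed=120)
bot.move_ptp([486,-288,150],[np.pi,0,-0.25])
bot.dwell(.3)
side=imaging.capture("side"); a=cv2.resize(side[240:370,235:395],None,fx=3,fy=3,interpolation=cv2.INTER_CUBIC)
S=cam("side"); s=bot.get_state(); c=cam("wrist"); im=imaging.capture("wrist")
q=proj(S,[538.5,176,95]); cv2.drawMarker(a,tuple(int(v) for v in (q-[235,240]+.5)*3),(0,0,255),0,10)
print(s["t"],s["tcp_pos"],s["contact_force"])
g=cv2.cvtColor(im,cv2.COLOR_BGR2GRAY)
_,m=cv2.threshold(g,170,255,0)
cs,_=cv2.findContours(m,cv2.RETR_LIST,cv2.CHAIN_APPROX_NONE)
for k in cs:
    A=cv2.contourArea(k)
    if A>80 and A<6000:
        M=cv2.moments(k); u=(M["m10"]/M["m00"],M["m01"]/M["m00"]); P=onz(c,u,45,True)
        if abs(P[0]-486)<80 and abs(P[1]+288)<140: print(A,np.round(u,1),P.round(1))
q=proj(c,(486,-288,45),True); print(q); cv2.drawMarker(im,tuple(int(round(v)) for v in q),(0,0,255),0,10)
o=np.zeros((480,800,3),np.uint8); o[:390,:480]=a[:390]; o[:,480:]=im[100:484,160:480][:380].copy() if 0 else cv2.resize(im[120:440,200:420],(320,480))
cv2.imwrite("pics/k0.png",o)
E
```

```text
14.2417 [ 486.03973863 -287.99117709  150.02555316] [-0.68370467 -0.22925509 -0.55545617]
342.5 [244.5 233.3] [ 502.5 -238.8   45. ]
775.0 [177.3 233.5] [ 515.2 -189.2   45. ]
1680.0 [317.3 231.4] [ 491. -289.   45.]
907.0 [390.4 230.3] [ 479.2 -339.1   45. ]
2996.0 [181.5 230.1] [ 516.7 -193.4   45. ]
2264.5 [280.6 168. ] [ 540.3 -276.3   45. ]
[317.69244572 238.38669233]
```

View pics/k0.png

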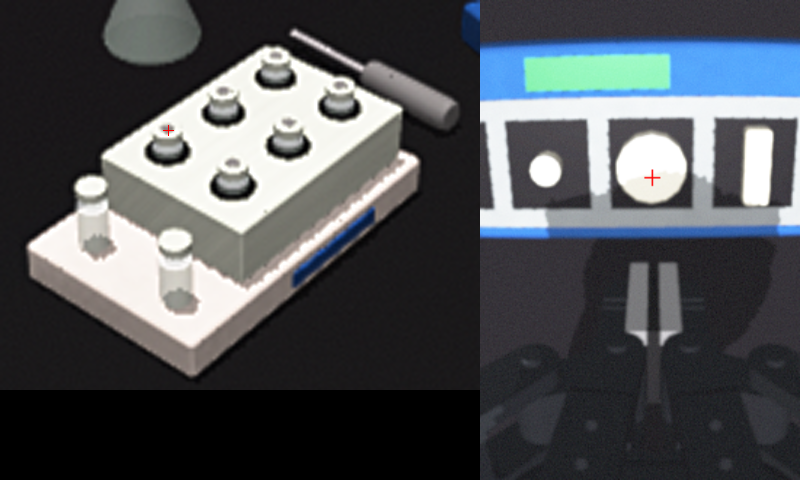

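The pressed vial is now level with the others; its cap lies on the red marker at (168,130). The start key is the large disc at wrist pixel (317,231), which gives (491,-289), against (486,-288) from the top view. I'll press at (489,-288.5).

```bash
python3 - <<'E'
from h import *
p=lambda m:print(m,round(bot.get_state()["t"],2),np.round(bot.get_state()["tcp_pos"],2),np.round(bot.get_state()["contact_force"],2))
x,y=489,-288.5
bot.movel([x,y,54],max_speed=100); bot.dwell(.3); p("above")
r=bot.movel([x,y,37],max_speed=10,threshold=9); p(r); bot.dwell(.2); p("hold")
E
```

```text
above 15.7 [ 489.22 -288.7    54.46] [ 0.18 -0.34 -0.41]
True 17.08 [ 488.99 -288.49   39.09] [-0.42  0.85  4.46]
hold 17.28 [ 488.97 -288.49   39.06] [-0.75  0.26  4.95]
```

It's at 39.06 mm with about 5 N, essentially bottomed. A small extra nudge will make sure before I release.

```bash
python3 - <<'E'
from h import *
p=lambda m:print(m,round(bot.get_state()["t"],2),np.round(bot.get_state()["tcp_pos"],2),np.round(bot.get_state()["contact_force"],2))
x,y=489,-288.5
r=bot.movel([x,y,38.3],max_speed=5,threshold=6); p(r); bot.dwell(.2); p("hold")
bot.movel([x,y,60],max_speed=30); bot.movel([x,y,180],max_speed=120); bot.dwell(.3); p("clear")
c=cam("wrist"); im=imaging.capture("wrist"); t=imaging.capture("top"); s=imaging.capture("side")
print("start px expected",proj(c,(489,-288.5,45),True).round(1))
t0=cv2.imread("pics/top0.png"); s0=cv2.imread("pics/side0.png")
print("top diff table px",[int((cv2.absdiff(t,t0).max(2)[a:b,e:f]>60).sum()) for a,b,e,f in((160,325,140,395),(260,330,400,510))])
o=np.zeros((480,800,3),np.uint8); o[:300,:440]=cv2.resize(t[160:335,140:510],(440,300)) if 0 else cv2.resize(t[150:330,140:404],(440,300)); o[:,440:]=cv2.resize(im[100:400,205:430],(360,480))
o[300:,:440]=cv2.resize(s[190:310,200:493],(440,180)); cv2.imwrite("pics/f0.png",o)
E
```

```text
True 17.51 [ 488.99 -288.48   39.11] [-0.52  1.08  5.91]
hold 17.71 [ 488.97 -288.49   39.06] [-0.93  1.25  5.37]
clear 20.02 [ 488.78 -288.33  179.49] [-0.14  1.    0.27]
start px expected [318.1 225.3]
top diff table px [0, 1168]
```

View pics/f0.png

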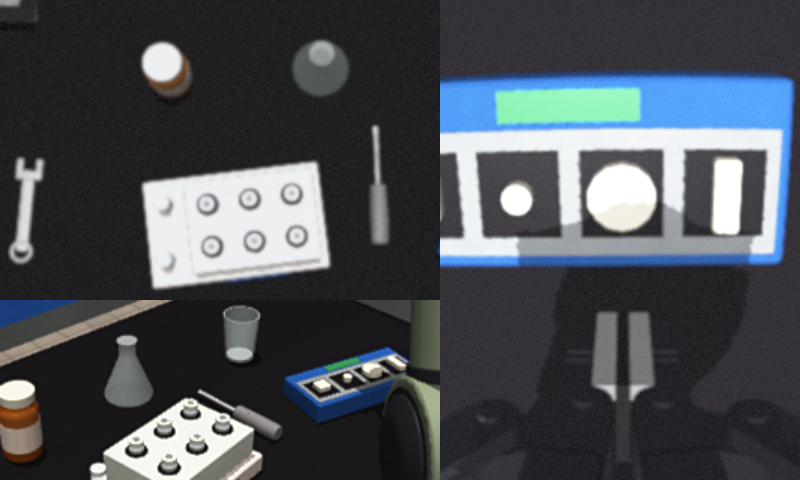

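The final view shows the start key up again, with the disc at (622,197) in the right panel. The vials are level, the tray area is unchanged (0 pixels differ), and the hand is clear.

```bash
python3 -c "
from bench import bot
print(bot.get_state()['t']); bot.sign_off()"
```

```text
20.175
the job is handed in; nothing more can be done
```

The proud vial is pushed home, the start key has been pressed and released, and the job was handed in at about 20 s.

- **Vial:** The proud one was in the far +x, +y well. I pushed it down with closed fingers until the force rose at a fingertip height of 94.98 mm, against 95 mm for fully home. The side view afterwards showed its cap level with the other five.
- **Start key:** I pressed it to about 39.06 mm, close to the nominal 39 mm for fully down. A second small push met a firm stop without moving any further. The hand then went up to 180 mm, and the last wrist picture shows the key back up.
- **Everything else:** Around the tray, wrench, driver, flask and jar, the top picture matched the first one (0 changed pixels). Around the key pad 1168 pixels differed, because the gripper was hovering over it; I did not check that area from above with the arm out of the way.
- **Disagreements:** The wrist and top cameras differed by 3 to 5 mm in x, so I pressed at points between the two readings. Key travel is inferred from fingertip height and force, because the key's travel could not be read directly.

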